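# Restock the empty lane of a gravity roller rack

## Task

Restock the empty lane of the two-lane roller rack with the loose carton. First tip the sprung flap, which leans over the upper end of the empty lane, across to the other side so that it snaps over and leans above the stocked lane. Then take the carton, lower it gently, lengthwise, onto the rollers at the upper end of the empty lane and let go, so that it rolls down by itself until it rests against the end stop; leave the other things on the bench where they are.

Things in the scene. Friction and masses are not known exactly. Their poses are not given: they have to be found in the camera images.
- carton: Loose white and green-banded cardboard carton, 62 (its x) x 132 (its y) x 58 (its z) mm, about 0.2 kg, standing on the bench. Origin: centre of its underside. An identical carton already lies in the stocked lane and is fixed.
- rack: Fixed aluminium rack, 340 x 216 mm, two parallel lanes of free rollers sloping 8 degrees. Origin: on the bench under its middle; x points uphill to the loading end. The lane at -y is empty, that at +y holds a carton. Lanes are 74 mm wide, between an outer plate and a 50 mm middle beam, both 12 mm above the roller tops; lane centre lines lie 62 mm either side of the middle.
- lane_stop (a point): Lower end of the empty lane: on the inner face of the end stop (26 mm high), mid lane, in the plane of the roller tops. Its x points uphill along the lane, y across, z square to the rollers. A carton at the stop has its origin at x = 66 mm here.
- lane_load (a point): Loading place of the empty lane, 245 mm uphill from lane_stop, mid lane, in the plane of the roller tops, same axes: the carton's origin goes here with the carton's length along x.
- flap (a joint): Angle of the over-centre flap, a white plate 108 mm long and 75 mm high hinged along the middle beam beside the loading place. 0 = leaning 35 degrees from upright over the empty lane (start), 0.611 = upright (snap point), 1.222 = leaning 35 degrees over the stocked lane. A spring pushes it away from upright to either end; about 1 N at the free edge tips it.
- flap_edge (a point): Middle of the flap's free edge (6 mm thick), 75 mm from the hinge line.
- flap_hinge (a point): Middle of the flap's hinge line, 18 mm above the plane of the roller tops, on the middle beam; same axes as lane_stop: x along the hinge, y from the empty lane to the stocked lane.
- tip_box: Bystander: tip box with yellow tips on a blue deck, 130 x 98 x 87 mm, loose, origin at the centre of its underside.
- well_plate: Bystander: white 96-well plate, 128 x 86 x 15 mm, loose, origin at the centre of its underside.
Not all that is in view belongs to the job. Leave any red look-alike of the carton alone.

How it is judged (in metres and radians):
On the way, in this order (a step that is already met when the one before it is completed fails the run):
1. the flap has snapped across and leans over the stocked lane (value of joint flap above 1.1 rad), for 0.1 s.
2. the carton, still held, has been lowered to the rollers at the upper end of the empty lane (contact force between the fingers and carton above 0.3 N and x of carton in the frame of lane_stop between 0.18 and 0.3 m and y of carton in the frame of lane_stop between -0.02 and 0.02 m and z of carton in the frame of lane_stop below 0.02 m), for 0.02 s.
At the end, for the whole second after the job is handed in: The flap leans over the stocked lane (joint above 1.1 rad) and the carton lies at rest on the rollers of the empty lane, lengthwise, against the end stop (origin 55 to 76 mm uphill of lane_stop, within 12 mm of mid lane, underside within 6 mm of the roller plane) (value of joint flap above 1.1 rad and x of carton in the frame of lane_stop between 0.055 and 0.076 m and y of carton in the frame of lane_stop between -0.012 and 0.012 m and z of carton in the frame of lane_stop between -0.006 and 0.006 m and angle between the z axis of carton and the z axis of lane_stop, either way round below 0.1 rad and angle between the y axis of carton and the x axis of lane_stop, either way round below 0.2 rad and linear speed of carton below 0.02 m/s); the robot touches nothing.
It fails at once if the carton is pushed or carried down the lane instead of rolling by itself (fingers touch it in the lower half of the lane) (contact force between the fingers and carton above 0.3 N and x of carton in the frame of lane_stop between 0 and 0.15 m and y of carton in the frame of lane_stop between -0.04 and 0.04 m and z of carton in the frame of lane_stop below 0.025 m).
It fails at once if a bystander is shifted by more than 30 mm (distance of any of tip_box, well_plate from where it was at the start of the episode above 0.03 m).
It also fails if it takes over 56 s, if anything falls off the work surface, if the arm or the gripper's body presses on something with over 40 N, if the wrist force passes 120 N, or if a joint passes its speed limit or range.

## Robot

A 6-joint arm with a two-finger parallel gripper is mounted at the origin on a cart in front of the work surface, level with it; the furniture and walls round the work are solid. World frame = base frame: x ahead of the robot, y to its left, z up, the work surface at z = 0. Lengths are in mm, angles in rad, forces in N, time in s.
With the tool pointing down it reaches from about 300 to 775 mm from the base axis. Payload 14.6 kg.
Tool frame: the origin (TCP) lies at the very end of the fingers, on their centre line; the grasp point (between the pads) lies 19 mm behind it; z points along the fingers, y is the line along which they close (so a half turn about z gives the same grasp; the last joint's range is limited). The gripper opens to 94 mm and grips with 3 to 60 N. Pads are 16 mm wide; open, the fingers measure 119 mm over their backs; the gripper's body (75 mm by 177 mm) begins 78 mm behind the grasp point.
Start: joints at [1.11, 0.3, 1.521, -0, 1.321, -0.067], TCP at [211.032, 507.893, 205.446] pointing down, gripper open.
Joint ranges: [-3.03, 3.03], [-0.79, 2.21], [0.23, 2.52], [-1.04, 4.18], [0, 3.07], [-2.55, 2.55]. Speed limits (rad/s): [2.22, 2.22, 2.57, 3.14, 3.14, 3.14].

## Interface

Orientations are given as [roll, pitch, yaw] about the fixed x, y, z axes, in that order (R = Rz(yaw) Ry(pitch) Rx(roll)).
In Python, from cell import read_state, viewer, manip, models gives the robot as it stands.
- The arm moves only by the tool carry_out, never from a script. Its argument "deltas" is a list of rows, each an object with "dp": the shift along the tool's x, y, z in mm, a list of three; "roll": the turn about the tool's z in degrees; "gripper": the opening, from -1 (shut) to 1 (fully open), so that 0 is half open. In form: [{"dp": [tx, ty, tz], "roll": roll, "gripper": gripper}, ...]. A call has 1 to 12 rows; each row is the pose to reach, as a shift and turn from the pose commanded when the call began, along the tool's axes at that moment; what a row does not reach only later rows make up. A row lasts 1/12 s, in which the tool goes at most 41.7 mm and 7.16 degrees, less where a joint would pass 70% of its speed; a pose out of reach is approached as far as the arm can. A call with a gripper value outside its range is refused whole. The fingers move at their own pace and stop on an object; "newtons" is the grip in N (left out, the last holds). Time passes only in rows, so rows that repeat a pose let the fingers close. It gives the time, the measured TCP pose, the force, the opening and the grip force at its end, in the units of the state.
- read_state(): the state, without advancing time (a new reading comes with each control period).
- viewer.camera(name): name is "scene" or "top" or "wrist"; returns the picture (400x640x3 uint8, red, green, blue); there is no depth.
- viewer.camera_params(name): a dict with "fovy" (degrees; the focal length in pixels is half the picture's height over the tangent of half this angle, whatever the lens; pixels are square), "cx", "cy" (the principal point, pixels), "eye" and "attitude" of the camera in the world; the wrist camera has in their place "T_tool_cam" (4x4, takes a point from camera to tool coordinates, whose origin is the TCP and whose axes are the flange's). Camera axes: x right, y up, looking along -z (the intrinsics and any distortion apply to the point x, -y, -z); pixel columns grow to the right and rows downward; lengths in mm; the calibration is good to about 2 mm. A picture is of the moment at which its call begins: read the wrist's pose just before it. camera_params takes no time and is no camera call.
- manip.sign_off(): hands the job in; it is judged then, once.
Trained networks look in the newest picture that a camera, given by its name, has taken for a name from the list of things; names that differ only in an ending like _2 or _b are one class to them, and where a whole thing is asked for, a point or a joint stands for the part that bears it (a point fixed in the world has none). Each returns a list of dicts, best first, with "p" (0 to 1); they miss things now and then, are a little off and sometimes report something else, mostly with a low value. They report only what shows in the picture. A call takes as long as a camera call. They do not tell look-alikes from the thing itself.
- models.cut_out(camera, label): "region" (400x640 bool, what is visible of it) and "box" ([left, top, right, bottom] in pixels, round what is visible of it).
The state is a dict: "clock": time; "joints": joint angles; "qd": joint speeds; "effort": joint torques, N m; "eef_pos": TCP position; "eef_rot": TCP orientation; "wrist_force": force on the tool from outside, world axes, zero at the start; "moment": the same for the moment, N m; "finger_gap": finger opening in mm; "finger_force": force on a finger pad.
Only numpy, scipy, OpenCV 4.12 (cv2) and the standard library are available. Lean on these libraries where they do the work, as an engineer would, in place of code of your own. Each camera call takes 0.05 s, during which the arm holds its last target. There are 200 camera calls.

## Working session

There is one attempt and no reset: what is moved stays moved. The work goes in short steps, Python scripts to look and compute and a tool call to move; the robot and the scene stay as the last step left them, time stands still between calls to the robot, and variables do not carry over. Pictures are saved under pics/ and viewed, at most 10 in all, crops included, and the job is handed in when it is done.

Besides the shell and the picture viewer there is one more tool, called after "Call:" as name(argument=value, ...) on one line, values as JSON. carry_out: Moves the arm, as the interface text tells. Its arguments: {"type":"object","properties":{"deltas":{"type":"array"},"newtons":{"type":"number"}},"required":["deltas"]}

```bash
mkdir -p pics; cat > h.py <<'E'
import numpy as np, cv2
from cell import read_state, viewer, manip, models
E
python3 - <<'E'
from h import *
s=read_state(); print(s)
for n in ("scene","top","wrist"):
    im=viewer.camera(n); cv2.imwrite(f"pics/{n}0.png",im[:,:,::-1]); print(n,viewer.camera_params(n))
    for l in ("carton","rack","flap","tip_box","well_plate"):
        for d in models.cut_out(n,l): print(n,l,round(d["p"],2),d["box"])
a=cv2.imread("pics/scene0.png");b=cv2.imread("pics/top0.png")
print(read_state()["clock"])
E
```

```text
{'clock': 0.0, 'joints': array([ 1.11036929e+00,  3.00464170e-01,  1.52154571e+00,  1.43520276e-06,
        1.32072868e+00, -6.65820267e-02]), 'qd': array([-0.00103342, -0.00044987, -0.00105191, -0.00118832, -0.00045181,
        0.00104457]), 'effort': array([-2.13575629e-03, -5.31803477e+01, -3.52739561e+01,  7.07559334e-02,
        2.43383349e-02, -8.02764430e-05]), 'eef_pos': array([210.93730809, 507.66526849, 204.90510358]), 'eef_rot': array([-3.14044938e+00, -7.76272675e-05,  2.74774724e+00]), 'wrist_force': array([-0.71293624, -0.05036666,  0.30282945]), 'moment': array([-0.04833836, -0.02392954, -0.01809507]), 'finger_force': 0.0, 'finger_gap': 94.07942725871136}
scene {'fovy': 46.74960345597031, 'cx': 315.77011626196816, 'cy': 200.30403004415828, 'eye': array([  -96.52668428, -1133.82209737,   923.26648843]), 'attitude': array([ 0.99780871,  0.02166526, -0.49027864])}
scene carton 0.87 [354.4, 221.3, 398.1, 260.7]
scene carton 0.67 [387.8, 255.2, 436.2, 300.6]
scene carton 0.32 [309.2, 164.2, 331.7, 180.6]
scene rack 0.57 [269.1, 146.6, 366.4, 219.4]
scene flap 0.74 [308.0, 1
[... 336 characters left out ...]
9 [387.4, 150.9, 422.8, 171.6]
top carton 0.64 [342.8, 148.4, 377.9, 177.2]
top rack 0.95 [203.9, 134.6, 308.1, 211.0]
top flap 0.47 [263.5, 163.6, 289.2, 174.3]
top tip_box 0.81 [342.5, 192.0, 378.5, 219.7]
top well_plate 0.6 [390.6, 215.9, 426.3, 252.3]
wrist {'fovy': 68.79131061845987, 'cx': 317.4942351605541, 'cy': 206.45535775866279, 'T_tool_cam': array([[ 2.04043107e-04,  9.68523214e-01,  2.48923167e-01,
         7.25619963e+01],
       [ 9.99999516e-01,  4.20440757e-05, -9.83290040e-04,
        -5.23395601e-01],
       [-9.62804974e-04,  2.48923247e-01, -9.68522736e-01,
        -1.79447622e+02],
       [ 0.00000000e+00,  0.00000000e+00,  0.00000000e+00,
         1.00000000e+00]])}
0.9
```

View pics/top0.png

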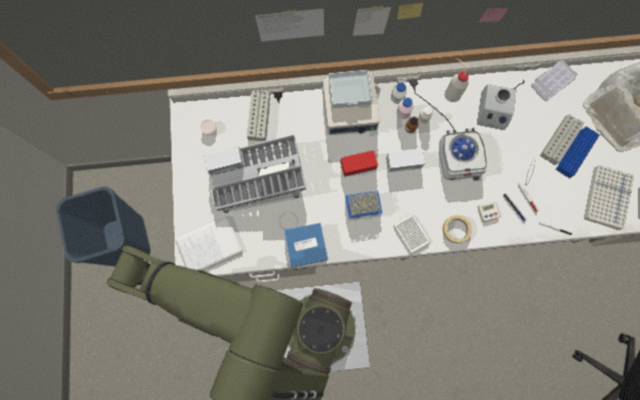

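View pics/scene0.png

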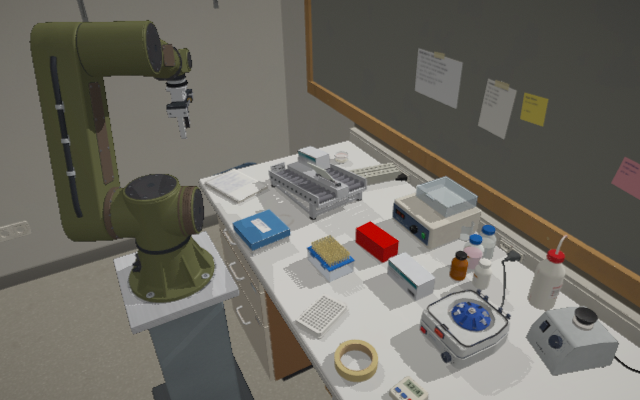

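The white carton could be confused with: white/green carton at top (405,160) / scene (411,275); red look-alike at top (360,163) / scene (377,241); fixed stocked carton at top (222,158). I choose the loose white one at (405,160). The rack's uphill end is to the right in the top view (−y world), the flap is at top (276,169), and the empty lane is nearer the robot.

```bash
cat >> h.py <<'E'
from scipy.spatial.transform import Rotation as Ro
def cam(n,s=None):
    p=viewer.camera_params(n); f=200/np.tan(np.radians(p["fovy"]/2))
    if n=="wrist":
        s=s or read_state(); T=np.eye(4); T[:3,:3]=Ro.from_euler("xyz",s["eef_rot"]).as_matrix(); T[:3,3]=s["eef_pos"]
        T=T@p["T_tool_cam"]; R,e=T[:3,:3],T[:3,3]
    else: R,e=Ro.from_euler("xyz",p["attitude"]).as_matrix(),p["eye"]
    return R,e,f,p["cx"],p["cy"]
def ray(c,uv):
    R,e,f,cx,cy=c; uv=np.atleast_2d(uv).astype(float)
    return np.c_[(uv[:,0]-cx)/f,-(uv[:,1]-cy)/f,-np.ones(len(uv))]@R.T
def plane(c,uv,z):
    d=ray(c,uv); return c[1]+d*((z-c[1][2])/d[:,2])[:,None]
def proj(c,X):
    R,e,f,cx,cy=c; q=(np.atleast_2d(X)-e)@R
    return np.c_[cx-f*q[:,0]/q[:,2],cy+f*q[:,1]/q[:,2]]
def rect(c,reg,z):
    v,u=np.nonzero(reg); P=plane(c,np.c_[u,v],z)[:,:2].astype(np.float32)
    r=cv2.minAreaRect(P); return np.round(r[0],1),np.round(r[1],1),round(r[2],1)
E
python3 - <<'E'
from h import *
viewer.camera("top"); c=cam("top")
for l,z in (("carton",58),("carton",30),("rack",50),("flap",120),("tip_box",60),("well_plate",10)):
    for d in models.cut_out("top",l)[:3]: print(l,z,round(d["p"],2),np.round(d["box"]),*rect(c,d["region"],z))
im=viewer.camera("top")
a=cv2.resize(im[120:220,195:315],None,fx=6,fy=6,interpolation=cv2.INTER_CUBIC); b=cv2.imread("pics/wrist0.png")
cv2.imwrite("pics/rk.png",a[:,:,::-1][:600])
E
```

```text
carton 58 0.89 [345. 148. 380. 182.] [ 579.9 -204.2] [ 80.5 135.5] 8.0
carton 58 0.77 [387. 149. 423. 171.] [ 577.8 -377.2] [ 75.2 139.7] 1.4
carton 58 0.55 [202. 131. 307. 212.] [586.9 187.6] [228.7 348.8] 8.1
carton 30 0.89 [345. 148. 380. 182.] [ 588.6 -207.5] [ 81.7 137.6] 8.0
carton 30 0.77 [387. 149. 423. 171.] [ 586.4 -383.1] [ 76.3 141.8] 1.4
carton 30 0.55 [202. 131. 307. 212.] [595.7 190.4] [232.3 354.2] 8.1
rack 50 0.85 [205. 133. 307. 212.] [580.4 187. ] [248.  352.8] 7.7
flap 120 0.77 [262. 164. 292. 174.] [573.8 111.5] [ 28.4 109.2] 8.9
well_plate 10 0.67 [393. 215. 430. 253.] [ 303.5 -369.7] [126.7  88.1] 25.0
```

View pics/wrist0.png

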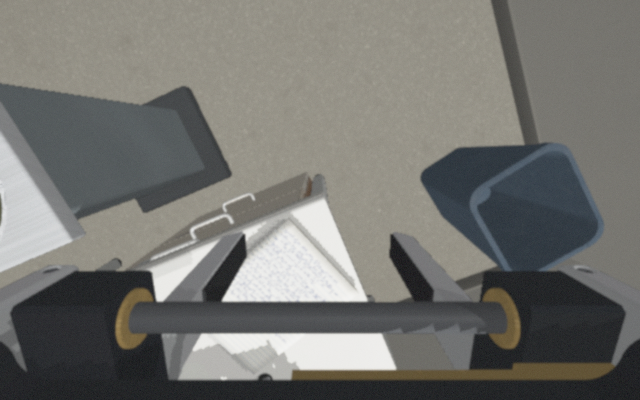

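Call:
carry_out(deltas=[{"dp": [-457,-295,-125],"roll": 59,"gripper": -1},{"dp": [-457,-295,-125],"roll": 59,"gripper": -1},{"dp": [-457,-295,-125],"roll": 59,"gripper": -1},{"dp": [-457,-295,-125],"roll": 59,"gripper": -1},{"dp": [-457,-295,-125],"roll": 59,"gripper": -1},{"dp": [-457,-295,-125],"roll": 59,"gripper": -1},{"dp": [-457,-295,-125],"roll": 59,"gripper": -1},{"dp": [-457,-295,-125],"roll": 59,"gripper": -1},{"dp": [-457,-295,-125],"roll": 59,"gripper": -1},{"dp": [-457,-295,-125],"roll": 59,"gripper": -1},{"dp": [-457,-295,-125],"roll": 59,"gripper": -1},{"dp": [-457,-295,-125],"roll": 59,"gripper": -1}])

```text
clock: 2.3
eef_pos: [488.4, 104.8, 318.1]
eef_rot: [3.141, -0.0, 1.718]
wrist_force: [0.7, 0.5, 1.4]
finger_gap: 17.4
finger_force: 0.0
```

```bash
python3 - <<'E'
from h import *
viewer.camera("wrist"); viewer.camera("wrist")
s=read_state(); im=viewer.camera("wrist"); c=cam("wrist",s); print(s["eef_pos"],s["eef_rot"],s["qd"].max())
np.savez("w1.npz",p=s["eef_pos"],r=s["eef_rot"],im=im)
cv2.imwrite("pics/w1.png",im[:,:,::-1])
for l in ("rack","flap","carton"):
    for d in models.cut_out("wrist",l)[:3]: print(l,round(d["p"],2),np.round(d["box"]),*rect(c,d["region"],50))
E
```

```text
[489.96868197 102.78490378 318.23483933] [3.14021897e+00 7.22493994e-04 1.71306615e+00] 0.09414895881088703
rack 0.8 [308.   0. 489. 257.] [591.6 180. ] [242.7 365.8] 7.0
flap 0.67 [363. 148. 396. 240.] [588.3  93.6] [ 45.  145.4] 9.3
carton 0.64 [330. 337. 336. 368.] [ 560.2 -208.8] [ 9.2 69. ] 9.0
```

View pics/w1.png

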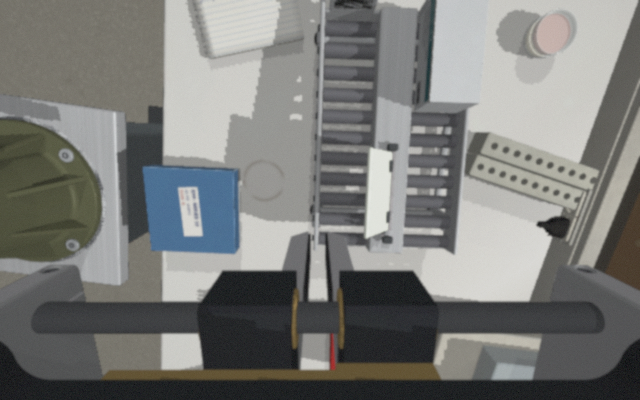

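The wrist view shows the rack: flap at (365–395, 148–238), hinge ends near (393,147) and (388,240), stocked carton's end edge at (418,103)–(475,105), rack uphill end at v≈250. Zooming in to get correspondences.

```bash
python3 - <<'E'
from h import *
im=np.load("w1.npz")["im"]; a=cv2.resize(im[90:260,300:500],None,fx=3.5,fy=3.5,interpolation=cv2.INTER_CUBIC)
cv2.imwrite("pics/w1z.png",a[:,:,::-1])
E
```

```text
(no output)
```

View pics/w1z.png

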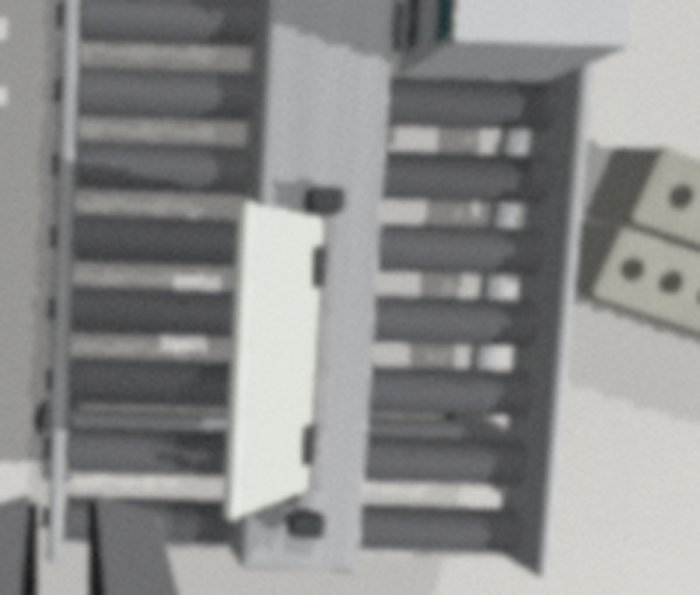

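```bash
cat >> h.py <<'E'
def frame(p): # lane_stop frame: origin, R (x uphill)
    a=np.radians(8); up=np.array([np.cos(p[3])*np.cos(a),np.sin(p[3])*np.cos(a),np.sin(a)])
    y=np.array([-np.sin(p[3]),np.cos(p[3]),0]); return p[:3],np.c_[up,y,np.cross(up,y)]
def lane(p,q): o,R=frame(p); return o+np.atleast_2d(q)@R.T
E
python3 - <<'E'
from h import *
from scipy.optimize import least_squares
w=np.load("w1.npz"); c=cam("wrist",dict(eef_pos=w["p"],eef_rot=w["r"]))
Z=lambda *q:np.array(q)/3.5+[300,90]
uv=Z((247,202),(230,520),(452,45),(628,45),(243,567),(355,572),(545,572),(50,560))
W=np.array([1,1,1,1,1,1,1,.7])
def pts(v):
    L=v[4]; return [(191,19,79.4),(299,19,79.4),(132,93,58),(132,155,58),(L,37,12),(L,87,12),(L,170,12),(L,-46,12)]
fun=lambda v:((proj(c,lane(v[:4],pts(v)))-uv)*W[:,None]).ravel()
r=least_squares(fun,[550,330,40,-1.43,320],loss="soft_l1"); print(r.x); print(fun(r.x).reshape(-1,2).round(1))
v=r.x; np.save("lane.npy",v[:4])
ct=cam("top"); 
print("load",lane(v[:4],(245,0,0)),"hinge",lane(v[:4],(245,62,18)),"edge",lane(v[:4],(245,19,79.4)))
print(proj(ct,lane(v[:4],pts(v))).round(0).tolist())
viewer.camera("scene");viewer.camera("top")
for n in("scene","top"):
  for d in models.cut_out(n,"flap")[:1]:
    m=np.argwhere(d["region"]).mean(0)[::-1]; print(n,d["p"],m,proj(cam(n),lane(v[:4],(245,40.5,48.7))))
  for d in models.cut_out(n,"rack")[:1]:print(d["box"],"pred",proj(cam(n),lane(v[:4],pts(v)+[(-10,-46,12),(-10,170,12)])).round(0).tolist())
E
```

```text
[505.03061424 339.16193944  40.74395273  -1.45888427 334.91094533]
[[-0.4  0.1]
 [ 0.  -1.1]
 [-0.  -0.2]
 [-0.4  1.4]
 [-0.4 -0.2]
 [ 1.5 -0.6]
 [ 3.5  0.9]
 [-1.3  0.2]]
load [[532.12559237  98.06397427  74.84136246]] hinge [[593.45797606 107.47749198  92.6661877 ]] edge [[549.77264864 111.16708505 153.46864712]]
[[259.0, 175.0], [288.0, 168.0], [241.0, 161.0], [238.0, 146.0], [300.0, 166.0], [298.0, 153.0], [293.0, 132.0], [305.0, 187.0]]
scene 0.51 [321.5248227  172.83687943] [[321.88679747 173.74066721]]
[268.4, 148.0, 366.5, 219.8] pred [[307.0, 163.0], [325.0, 172.0], [316.0, 159.0], [329.0, 155.0], [337.0, 191.0], [349.0, 187.0], [368.0, 179.0], [317.0, 199.0], [267.0, 171.0], [313.0, 156.0]]
[202.9, 134.5, 306.6, 212.5] pred [[259.0, 175.0], [288.0, 168.0], [241.0, 161.0], [238.0, 146.0], [300.0, 166.0], [298.0, 153.0], [293.0, 132.0], [305.0, 187.0], [215.0, 210.0], [205.0, 155.0]]
```

Call:
carry_out(deltas=[{"dp": [0,0,60],"roll": 0,"gripper": -1},{"dp": [0,0,120],"roll": 0,"gripper": -1},{"dp": [0,0,180],"roll": 0,"gripper": -1},{"dp": [0,0,180],"roll": 0,"gripper": -1},{"dp": [0,0,180],"roll": 0,"gripper": -1},{"dp": [0,15,180],"roll": 0,"gripper": -1},{"dp": [0,35,180],"roll": 0,"gripper": -1},{"dp": [0,55,180],"roll": 0,"gripper": -1},{"dp": [0,75,180],"roll": 0,"gripper": -1},{"dp": [0,90,180],"roll": 0,"gripper": -1},{"dp": [0,105,180],"roll": 0,"gripper": -1},{"dp": [0,115,180],"roll": 0,"gripper": -1}])

```text
clock: 3.9
eef_pos: [602.3, 124.1, 137.2]
eef_rot: [-3.142, 0.0, 1.719]
wrist_force: [-0.6, -0.1, -0.8]
finger_gap: 0.5
finger_force: 0.0
```

Call:
carry_out(deltas=[{"dp": [0,5,0],"roll": 0,"gripper": -1},{"dp": [0,5,0],"roll": 0,"gripper": -1},{"dp": [0,5,0],"roll": 0,"gripper": -1}])

```text
clock: 4.15
eef_pos: [606.0, 124.5, 137.2]
eef_rot: [-3.141, 0.0, 1.718]
wrist_force: [-0.4, 0.2, -0.5]
finger_gap: 0.9
finger_force: 0.0
```

Call:
carry_out(deltas=[{"dp": [0,0,-40],"roll": 0,"gripper": -1},{"dp": [0,0,-80],"roll": 0,"gripper": 1},{"dp": [0,0,-120],"roll": 0,"gripper": 1},{"dp": [0,0,-150],"roll": 0,"gripper": 1},{"dp": [-40,-10,-150],"roll": 0,"gripper": 1},{"dp": [-80,-18,-150],"roll": 0,"gripper": 1},{"dp": [-120,-27,-150],"roll": 7,"gripper": 1},{"dp": [-160,-36,-150],"roll": 7,"gripper": 1},{"dp": [-200,-45,-150],"roll": 7,"gripper": 1},{"dp": [-240,-54,-150],"roll": 7,"gripper": 1},{"dp": [-280,-63,-150],"roll": 7,"gripper": 1},{"dp": [-320,-72,-150],"roll": 7,"gripper": 1}])

```text
clock: 5.15
eef_pos: [581.1, -204.4, 287.8]
eef_rot: [3.141, 0.0, 1.596]
wrist_force: [0.3, -0.6, 0.8]
finger_gap: 70.9
finger_force: 0.0
```

Call:
carry_out(deltas=[{"dp": [-40,0,0],"roll": 0,"gripper": 1},{"dp": [-80,0,0],"roll": 0,"gripper": 1},{"dp": [-116,-10,0],"roll": 0,"gripper": 1},{"dp": [-116,-10,0],"roll": 0,"gripper": 1},{"dp": [-116,-10,0],"roll": 0,"gripper": 1}])

```text
clock: 5.57
eef_pos: [574.0, -320.2, 287.0]
eef_rot: [-3.141, -0.0, 1.593]
wrist_force: [0.3, 1.6, 0.0]
finger_gap: 93.8
finger_force: 0.0
```

```bash
python3 - <<'E'
from h import *
viewer.camera("wrist")
s=read_state(); im=viewer.camera("wrist"); c=cam("wrist",s); print(s["clock"],s["eef_pos"],s["eef_rot"],abs(s["qd"]).max())
cv2.imwrite("pics/w2.png",im[:,:,::-1]); np.savez("w2.npz",p=s["eef_pos"],r=s["eef_rot"],im=im)
for d in models.cut_out("wrist","carton")[:3]:
    print(round(d["p"],2),np.round(d["box"]),*rect(c,d["region"],58),*rect(c,d["region"],30),im[d["region"]].mean(0))
v=np.load("lane.npy"); t=viewer.camera("top")
for d in models.cut_out("top","flap")[:1]:
    m=np.argwhere(d["region"]).mean(0)[::-1]; print("top",d["p"],m,proj(cam("top"),lane(v,[(245,40.5,48.7),(245,83.5,48.7)])))
cv2.imwrite("pics/cmp.png",np.vstack([cv2.resize(t[120:220,190:330],(640,457)),])[:,:,::-1])
E
```

```text
5.6167 [ 574.59380419 -318.89711249  287.40622197] [-3.14146115e+00 -2.93714583e-04  1.59494544e+00] 0.03463587449951951
0.62 [303.  46. 357. 154.] [ 589.4 -206.5] [ 64.1 129.8] 7.9 [ 590.6 -203.7] [ 68.5 138.7] 7.9 [157.02184908  51.71292737  50.37527817]
0.56 [302. 176. 344. 266.] [ 583.7 -379.3] [ 61.8 138.4] 1.4 [ 584.5 -388.4] [ 66.1 147.9] 1.4 [181.26222935 183.68778401 184.90002673]
top 0.72 [271.57781753 157.54740608] [[274.47254543 168.15448214]
 [272.20989212 157.0599737 ]]
```

View pics/w2.png

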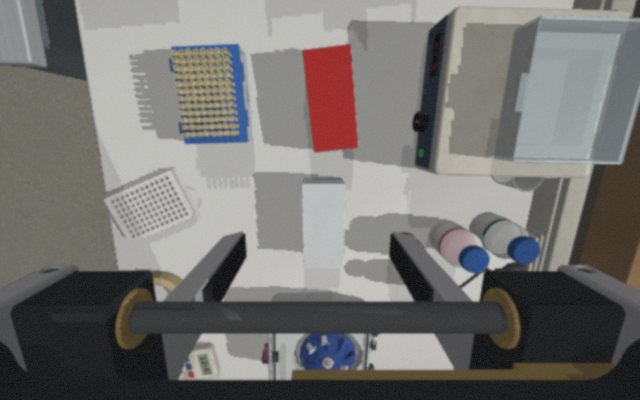

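View pics/cmp.png

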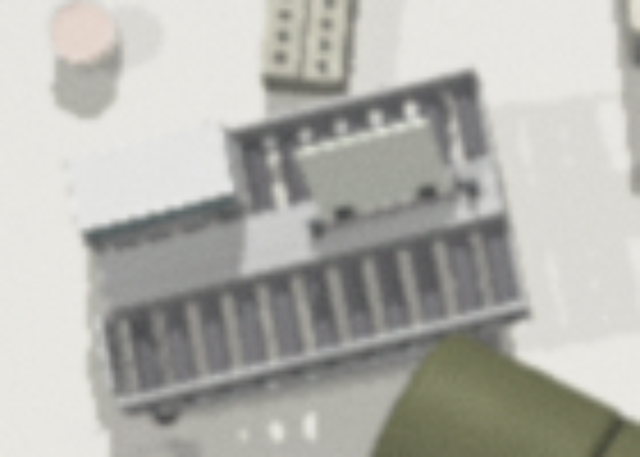

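The loose white carton sits at wrist-view (323,222), clear of the red one at (330,98). The flap now leans over the stocked lane. Next comes the grasp.

Call:
carry_out(deltas=[{"dp": [-32,4,0],"roll": 0,"gripper": 1},{"dp": [-63,8,30],"roll": 0,"gripper": 1},{"dp": [-63,8,70],"roll": 0,"gripper": 1},{"dp": [-63,8,110],"roll": 0,"gripper": 1},{"dp": [-63,8,150],"roll": 0,"gripper": 1},{"dp": [-63,8,185],"roll": 0,"gripper": 1},{"dp": [-63,8,215],"roll": 0,"gripper": 1},{"dp": [-63,8,240],"roll": 0,"gripper": 1},{"dp": [-63,8,258],"roll": 0,"gripper": 1},{"dp": [-63,8,265],"roll": 0,"gripper": 1},{"dp": [-63,8,265],"roll": 0,"gripper": 1},{"dp": [-63,8,265],"roll": 0,"gripper": 1}])

```text
clock: 6.82
eef_pos: [585.2, -381.5, 23.6]
eef_rot: [3.141, 0.001, 1.597]
wrist_force: [0.8, 0.2, 0.8]
finger_gap: 94.0
finger_force: 0.0
```

Call:
carry_out(deltas=[{"dp": [0,0,0],"roll": 0,"gripper": -1},{"dp": [0,0,0],"roll": 0,"gripper": -1},{"dp": [0,0,0],"roll": 0,"gripper": -1},{"dp": [0,0,0],"roll": 0,"gripper": -1},{"dp": [0,0,0],"roll": 0,"gripper": -1},{"dp": [0,0,0],"roll": 0,"gripper": -1}], newtons=12)

```text
clock: 7.32
eef_pos: [584.7, -381.8, 22.8]
eef_rot: [3.141, 0.0, 1.596]
wrist_force: [-0.8, 0.9, 1.4]
finger_gap: 62.3
finger_force: 12.0
```

Call:
carry_out(deltas=[{"dp": [0,0,-15],"roll": 0,"gripper": -1},{"dp": [0,0,-45],"roll": 0,"gripper": -1},{"dp": [0,0,-80],"roll": 0,"gripper": -1},{"dp": [0,0,-115],"roll": 0,"gripper": -1},{"dp": [0,0,-150],"roll": 0,"gripper": -1},{"dp": [15,0,-180],"roll": 0,"gripper": -1},{"dp": [40,0,-197],"roll": 0,"gripper": -1},{"dp": [75,-5,-197],"roll": 0,"gripper": -1},{"dp": [110,-10,-197],"roll": 0,"gripper": -1},{"dp": [145,-15,-197],"roll": -2,"gripper": -1},{"dp": [180,-20,-197],"roll": -4,"gripper": -1},{"dp": [215,-25,-197],"roll": -5,"gripper": -1}])

```text
clock: 8.32
eef_pos: [553.4, -165.8, 220.4]
eef_rot: [3.141, 0.0, 1.685]
wrist_force: [1.5, -0.3, -2.0]
finger_gap: 62.2
finger_force: 12.0
```

```bash
python3 - <<'E'
from h import *
s=read_state(); print(s)
v=np.load("lane.npy");print(lane(v,(240,0,0)))
r=s["eef_rot"][2]; d=lane(v,(240,0,0))[0]-s["eef_pos"]; print("tool dxy",d[:2]@[np.cos(r),np.sin(r)],d[:2]@[np.sin(r),-np.cos(r)],"roll",np.degrees(r-v[3]-np.pi))
E
```

```text
{'clock': 8.3167, 'joints': array([-3.54465328e-01,  3.50977091e-01,  1.41873504e+00,  5.04422944e-05,
        1.37137763e+00, -4.68629251e-01]), 'qd': array([ 0.62437308, -0.44478617,  0.60129977, -0.00087391, -0.15794701,
        0.43686308]), 'effort': array([-6.84823573e+00, -5.49353886e+01, -3.88893306e+01, -4.77087242e-02,
        4.09650877e-01, -1.31672390e+00]), 'eef_pos': array([ 553.44006196, -165.78612506,  220.38214795]), 'eef_rot': array([3.14112164e+00, 1.83023065e-04, 1.68495023e+00]), 'wrist_force': array([ 1.46322217, -0.31506272, -1.96170208]), 'moment': array([-0.04239323,  0.01506108, -0.01416735]), 'finger_force': 11.999037265777588, 'finger_gap': 62.16287394821808}
[[531.57263363 102.98434091  74.14549696]]
tool dxy 269.5120119278658 8.889500726139808 roll 0.12844835972647234
```

Call:
carry_out(deltas=[{"dp": [35,2,0],"roll": 0,"gripper": -1},{"dp": [70,4,0],"roll": 0,"gripper": -1},{"dp": [105,5,0],"roll": 0,"gripper": -1},{"dp": [140,6,0],"roll": 0,"gripper": -1},{"dp": [175,7,0],"roll": 0,"gripper": -1},{"dp": [205,8,0],"roll": 0,"gripper": -1},{"dp": [235,8,20],"roll": 0,"gripper": -1},{"dp": [255,8,40],"roll": 0,"gripper": -1},{"dp": [266,8,55],"roll": 0,"gripper": -1},{"dp": [266,8,55],"roll": 0,"gripper": -1},{"dp": [266,8,55],"roll": 0,"gripper": -1}])

```text
clock: 9.23
eef_pos: [532.2, 97.9, 165.0]
eef_rot: [-3.141, 0.0, 1.684]
wrist_force: [0.7, -0.5, -1.7]
finger_gap: 62.1
finger_force: 12.0
```

```bash
python3 - <<'E'
from h import *
viewer.camera("wrist")
s=read_state(); im=viewer.camera("wrist"); c=cam("wrist",s); print(s["eef_pos"],s["eef_rot"])
v=np.load("lane.npy")
d=lane(v,(240,0,0))[0]-s["eef_pos"];r=s["eef_rot"][2];print("dxy",d[:2]@[np.cos(r),np.sin(r)],d[:2]@[np.sin(r),-np.cos(r)],d[2],np.degrees(r-v[3]-np.pi))
a=im.copy()
for y,z in((-46,12),(-37,12),(37,12),(87,12)):
    q=proj(c,lane(v,[(0,y,z),(180,y,z)])); cv2.line(a,*[tuple(int(t) for t in k) for k in q],(255,0,0),1)
p=np.hstack([im[0:300,220:440],a[0:300,220:440]])
cv2.imwrite("pics/w3.png",cv2.resize(p,None,fx=1.8,fy=1.8,interpolation=cv2.INTER_CUBIC)[:,:,::-1])
E
```

```text
[532.71164228  97.36220674 165.72243889] [3.14057344e+00 1.93497755e-04 1.68318212e+00]
dxy 5.7144052480419205 -0.5013042973611465 -91.57694193532035 0.027143400611140223
```

View pics/w3.png

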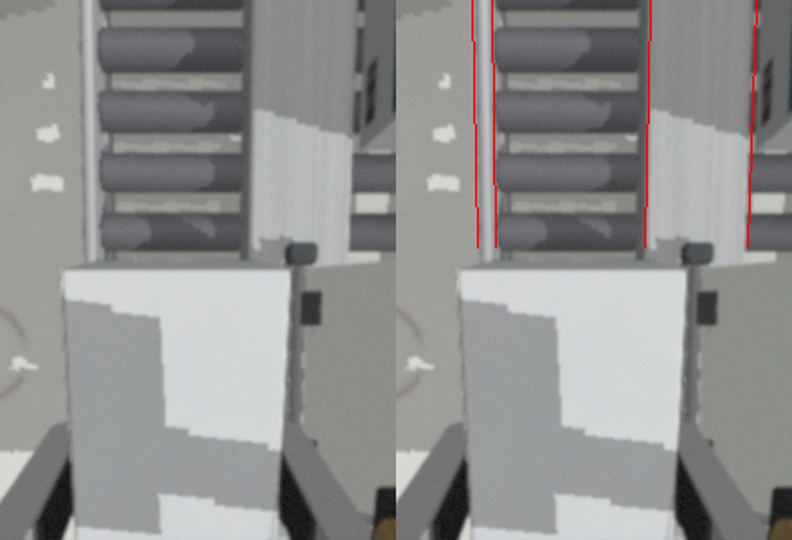

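Call:
carry_out(deltas=[{"dp": [2,0,15],"roll": 0,"gripper": -1},{"dp": [3,0,30],"roll": 0,"gripper": -1},{"dp": [3,0,42],"roll": 0,"gripper": -1},{"dp": [3,0,49],"roll": 0,"gripper": -1},{"dp": [3,0,54],"roll": 0,"gripper": -1},{"dp": [3,0,54],"roll": 0,"gripper": -1},{"dp": [3,0,54],"roll": 0,"gripper": -1}])

```text
clock: 9.92
eef_pos: [532.4, 100.5, 111.2]
eef_rot: [3.141, -0.0, 1.683]
wrist_force: [0.9, -0.2, -1.3]
finger_gap: 61.8
finger_force: 12.0
```

Call:
carry_out(deltas=[{"dp": [0,0,2],"roll": 0,"gripper": -1},{"dp": [0,0,4],"roll": 0,"gripper": -1},{"dp": [0,0,4],"roll": 0,"gripper": -1},{"dp": [0,0,4],"roll": 0,"gripper": -1}], newtons=6)

```text
clock: 10.25
eef_pos: [532.2, 100.8, 106.7]
eef_rot: [3.141, 0.0, 1.683]
wrist_force: [0.4, -0.3, -1.2]
finger_gap: 61.8
finger_force: 6.0
```

Call:
carry_out(deltas=[{"dp": [0,0,2],"roll": 0,"gripper": -1},{"dp": [0,0,3],"roll": 0,"gripper": -1},{"dp": [0,0,3],"roll": 0,"gripper": -1}])

```text
clock: 10.5
eef_pos: [532.1, 100.8, 103.3]
eef_rot: [3.141, -0.0, 1.683]
wrist_force: [0.1, 0.1, -0.7]
finger_gap: 61.5
finger_force: 6.0
```

Call:
carry_out(deltas=[{"dp": [0,0,2],"roll": 0,"gripper": -1},{"dp": [0,0,3],"roll": 0,"gripper": -1},{"dp": [0,0,3],"roll": 0,"gripper": -1}])

```text
clock: 10.75
eef_pos: [532.2, 100.9, 100.8]
eef_rot: [3.141, -0.0, 1.683]
wrist_force: [-1.2, 0.2, 4.4]
finger_gap: 61.9
finger_force: 6.0
```

Call:
carry_out(deltas=[{"dp": [0,0,1],"roll": 0,"gripper": -1},{"dp": [0,0,2],"roll": 0,"gripper": -1},{"dp": [0,0,3],"roll": 0,"gripper": -1},{"dp": [0,0,4],"roll": 0,"gripper": -1},{"dp": [0,0,4],"roll": 0,"gripper": -1}], newtons=3)

```text
clock: 11.17
eef_pos: [532.2, 100.8, 96.3]
eef_rot: [3.141, -0.0, 1.683]
wrist_force: [1.2, 1.1, 1.5]
finger_gap: 61.8
finger_force: 3.0
```

Call:
carry_out(deltas=[{"dp": [0,0,0],"roll": 0,"gripper": 0.6},{"dp": [0,0,0],"roll": 0,"gripper": 0.6},{"dp": [0,0,0],"roll": 0,"gripper": 0.6},{"dp": [0,0,-10],"roll": 0,"gripper": 0.6},{"dp": [0,0,-40],"roll": 0,"gripper": 0.6},{"dp": [0,0,-80],"roll": 0,"gripper": 0.6},{"dp": [0,0,-120],"roll": 0,"gripper": 0.6},{"dp": [0,0,-160],"roll": 0,"gripper": 0.6},{"dp": [0,0,-190],"roll": 0,"gripper": 0.6},{"dp": [0,0,-190],"roll": 0,"gripper": 0.6},{"dp": [0,0,-190],"roll": 0,"gripper": 0.6},{"dp": [0,0,-190],"roll": 0,"gripper": 0.6}])

```text
clock: 12.17
eef_pos: [531.6, 100.7, 285.8]
eef_rot: [-3.14, 0.0, 1.683]
wrist_force: [0.6, 0.6, -1.4]
finger_gap: 75.4
finger_force: 0.0
```

Call:
carry_out(deltas=[{"dp": [0,0,0],"roll": 0,"gripper": 0.6},{"dp": [0,0,0],"roll": 0,"gripper": 0.6},{"dp": [0,0,0],"roll": 0,"gripper": 0.6},{"dp": [0,0,0],"roll": 0,"gripper": 0.6},{"dp": [0,0,0],"roll": 0,"gripper": 0.6},{"dp": [0,0,0],"roll": 0,"gripper": 0.6},{"dp": [0,0,0],"roll": 0,"gripper": 0.6},{"dp": [0,0,0],"roll": 0,"gripper": 0.6},{"dp": [0,0,0],"roll": 0,"gripper": 0.6},{"dp": [0,0,0],"roll": 0,"gripper": 0.6},{"dp": [0,0,0],"roll": 0,"gripper": 0.6},{"dp": [0,0,0],"roll": 0,"gripper": 0.6}])

```text
clock: 13.17
eef_pos: [532.0, 100.8, 286.4]
eef_rot: [3.142, -0.0, 1.683]
wrist_force: [-0.7, 0.1, 0.0]
finger_gap: 75.1
finger_force: 0.0
```

```bash
python3 - <<'E'
from h import *
s=read_state(); im=viewer.camera("wrist"); c=cam("wrist",s); print(s["clock"],s["eef_pos"])
v=np.load("lane.npy"); a=im.copy()
for x in (0,132):
    q=proj(c,lane(v,[(x,-31,58),(x,31,58)])); cv2.line(a,*[tuple(int(t) for t in k) for k in q],(255,0,0),1)
t=viewer.camera("top")[120:220,190:330]
cv2.imwrite("pics/w4.png",np.hstack([a[:300,220:520],cv2.resize(t,(420,300))])[:,:,::-1])
E
```

```text
13.1667 [532.02969274 100.7912023  286.43503063]
```

View pics/w4.png

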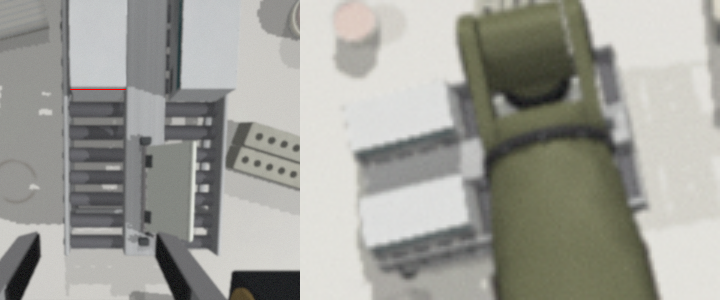

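The carton's uphill end sits on the predicted red line at about (98,88), level with the stocked carton. So it is against the stop and mid lane, and the flap still leans over the stocked lane.

```bash
python3 -c "
from h import *
print(manip.sign_off())"
```

```text
the job is handed in; nothing more can be done
None
```

The job is handed in: the flap has snapped over the stocked lane, and the carton rolled down the empty lane by itself and rests against the end stop in the last picture; the sign-off returned no verdict.

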